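# Clamp the pump housing on the bench fixture

## Task

The water-pump housing on the bench fixture is clamped at one ear only. With the back of a finger, push the open clamp's strap round until its rubber foot stands over the bright pad of the free ear, and then push that clamp's red cam lever all the way down so that the housing is clamped there too. Only push: do not grip the strap or the lever, leave the other clamp tight and the housing on its seat, and do not disturb the things lying around.

Things in the scene. Friction and masses are not known exactly. Their poses are not given: they have to be found in the camera images.
- fixture: Steel tooling plate 200 x 360 x 16 mm lying on the bench, fixed to it; origin at the centre of its underside, x along the 200 mm side, y along the 360 mm side, z up. The open clamp's post stands at (0, +130) mm, the tight clamp's post at (0, -130) mm, the pump housing at the centre. Three 10 mm locating pins, 24 mm tall, stand round the housing; low screw heads at the corners.
- pump: Loose grey cast water-pump housing, about 0.9 kg, standing on the plate: flange 84 x 84 x 14 mm with two 32 mm wide ears that reach 71 mm to +y and -y, round body 68 mm wide, inlet neck 73 mm out to +x, hub on top 78 mm above the origin. Origin at the centre of its underside, axes as the fixture's.
- free_pad (a point): Centre of the top of the bright round pad (25 mm across, 3 mm proud of the ear) on the housing's free ear, 33 mm above the bench: the open clamp's foot belongs over it.
- open_strap: Strap of the open clamp: dark steel bar 28 mm wide and 12 mm thick with a round nose; it turns level about a post. Origin on the post's axis at mid thickness (52 mm above the bench while the lever is up, 47 mm when it is down); x along the strap to its nose (end at 89 mm), tail end at -20 mm, y across, z up. A nut and screw end stand 9 mm above its top 75 mm out, over the foot.
- open_foot_point (a point): Centre of the underside of the round rubber foot (17 mm across) below the strap, 75 mm out from the post axis; it is 2 mm above the pad's height while the lever is up, and the lever would lower it by 5 mm. It yields like a stiff spring, about 6 N per mm.
- open_swing (a joint): Turn of the open clamp's strap about its post, rad: 0 points along the fixture's -y, square over the pad; it starts parked at 0.9 to 1.7, positive with the nose turned towards the fixture's -x (the robot's side). Range -0.5 to 2.0; stays where it is left; about 2 N at the nose turns it. The lever turns with the strap.
- open_lever (a joint): Tilt of the open clamp's cam lever, rad: 0 = up, leaning 20 degrees back from vertical, away from the nose; 1.15 = fully down on its stop, 4 degrees above level, pointing away from the nose. It stays where it is left; some 5 N near its end moves it.
- open_pivot (a point): Pivot pin of the open clamp's lever, on the post's axis, 72 mm above the bench.
- open_lever_tip (a point): End of the open clamp's lever, 92 mm from the pivot. The lever's red grip is 20 mm wide, 11 mm thick and 60 mm long, ending here; this point's z runs along the lever outwards, x square to its broad pushing face (the face that looks towards the nose, and up once the lever is down), y across; the lever swings in the upright plane through the strap's length.
- tight_swing (a joint): Turn of the other clamp's strap, rad; 0 = over its pad, as it is and must stay.
- tight_lever (a joint): Tilt of the other clamp's red lever, rad; about 1.15 = down, as it is and must stay.
- bearing: Ball bearing 42 mm across, 13 mm high, lying on the plate in front of the housing; origin under its centre.
- socket: Steel socket 25 mm across, 38 mm high, standing on the plate; origin under its centre.
- spanner: Steel spanner 190 mm long lying on the bench between robot and fixture; origin under its middle, x along it.
- air_filter: Red round air filter with black ends, 92 mm across, 100 mm high; origin under its centre.
- spray_can: Spray can 60 mm across, 190 mm high; origin under its centre.
- parts_box: Blue carton 110 x 85 x 100 mm; origin under its centre.
- thermostat: Aluminium thermostat housing 88 mm long, 63 mm high; origin under its centre.
There are look-alikes about, which are no part of the job. What is shaped like the pump but purple or turquoise is not meant.

How it is judged:
On the way, in this order (a step that is already met when the one before it is completed fails the run):
1. the strap's foot stands over the free pad while the lever is still up (horizontal distance between open_foot_point and free_pad below 0.01 m and value of joint open_lever below 0.4 rad), for 0.2 s.
2. the lever is down and the strap presses on the housing (value of joint open_lever above 1 rad and contact force between open_strap and pump above 8 N), for 0.2 s.
At the end, for the whole second after the job is handed in: The open clamp's foot stands within 10 mm of the free pad's centre, its lever is down past 1.0 rad (of 1.15) and the strap presses on the housing with more than 8 N; the other clamp is still tight and the housing at rest within 5 mm of where it stood (all of step 2 and horizontal distance between open_foot_point and free_pad below 0.01 m and value of joint tight_lever above 1 rad and distance of pump from where it was at the start of the episode below 0.005 m and linear speed of pump below 0.01 m/s); the robot touches nothing.
It fails at once if the strap was gripped between the fingers (y of the grasp point in the frame of open_strap between -0.009 and 0.009 m and z of the grasp point in the frame of open_strap between -0.02 and 0.01 m and x of the grasp point in the frame of open_strap between -0.02 and 0.09 m).
It fails at once if the lever was gripped between the fingers (x of the grasp point in the frame of open_lever_tip between -0.006 and 0.006 m and y of the grasp point in the frame of open_lever_tip between -0.009 and 0.009 m and z of the grasp point in the frame of open_lever_tip between -0.075 and 0.008 m).
It fails at once if the housing was lifted or shifted off its seat (distance of pump from where it was at the start of the episode above 0.012 m).
It fails at once if the other clamp was loosened or turned (value of joint tight_lever below 1 rad or value of joint tight_swing above 0.12 rad or value of joint tight_swing below -0.12 rad).
It fails at once if something lying around was picked up or disturbed (distance of any of bearing, socket, spanner, air_filter, spray_can, parts_box, thermostat from where it was at the start of the episode above 0.025 m).
It also fails if it takes over 53 s, if anything falls off the work surface, if the arm or the gripper's body presses on something with over 40 N, if the wrist force passes 120 N, or if a joint passes its speed limit or range.

## Robot

A 6-joint arm with a two-finger parallel gripper is mounted at the origin on the work surface. World frame = base frame: x ahead of the robot, y to its left, z up, the work surface at z = 0. Lengths are in m, angles in rad, forces in N, time in s.
With the tool pointing down it reaches from about 0.375 to 0.975 m from the base axis. Payload 3.8 kg.
Tool frame: the origin (TCP) lies on the mounting face of the last link; the fingertips stand 173 mm ahead of it and the grasp point (between the pads) lies 155 mm ahead of it (bot.tips_ahead is the distance from the TCP to the fingertips, in m); y points along the fingers, z is the direction in which the jaws open and shut, and the axes are right-handed (so a half turn about y gives the same grasp; the last joint's range is limited). The gripper opens to 85 mm and grips with 20 to 120 N. Pads are 22 mm wide; open, the fingers measure 114 mm over their backs; the gripper's body (76 mm by 85 mm) begins 54 mm behind the grasp point. The pads swing forward as they close: fully open they stand 13 mm farther back than shut.
Start: joints at [-1.195, 0.264, 1.604, -0, 1.274, -0.037], TCP at [0.271, -0.618, 0.405] pointing down, gripper open.
Joint ranges: [-2.63, 2.63], [-0.94, 2.18], [0.31, 2.57], [-1.31, 4.45], [0, 2.66], [-2.55, 2.55]. Speed limits (rad/s): [2.57, 2.57, 3.14, 3.14, 3.14, 3.14].

## Interface

Orientations are given as a unit quaternion [x, y, z, w].
In Python, from plant import bot gives the robot as it stands.
- The arm moves only by the tool step_arm, never from a script. Its argument "steps" is a list of rows, each a list of 4 numbers: the shift along the tool's x, y, z in cm, then the turn about the tool's y in degrees. In form: [[tx, ty, tz, yaw], ...]. A call has 1 to 8 rows; each row shifts and turns the pose as measured when the row begins, along the tool's axes as they then stand; what a row does not reach is not made up. A row lasts 1/8 s, in which the tool goes at most 62.5 mm and 10.7 degrees, less where a joint would pass 70% of its speed; a pose out of reach is approached as far as the arm can. A call with a gripper value outside its range is refused whole. "fingers" is the finger opening in cm, from 0 to 8.54, set as the call begins (left out, the last holds). The fingers move at their own pace and stop on an object; "grip_force" is the grip in N (left out, the last holds). Time passes only in rows, so rows that do not move let the fingers close. It gives the time, the measured TCP pose, the force and the opening at its end, in the units of the state.
- bot.state(): the state, without advancing time (a new reading comes with each control period).
- bot.grab_frame(name): name is "side" or "top" or "wrist"; returns the picture (384x512x3 uint8, blue, green, red); there is no depth.
- bot.camera_info(name): a dict with "fx", "fy", "cx", "cy" (pixels), "view" (4x4, takes a point from world to camera coordinates); the wrist camera has in their place "tool_from_camera" (4x4, takes a point from camera to tool coordinates, whose origin is the TCP and whose axes are the tool frame's). Camera axes: x right, y down, z forward; pixel columns grow to the right and rows downward; lengths in m; the calibration is good to about 2 mm. The wrist camera is an equidistant fisheye: a pixel r from the principal point sees the ray r / f radians off the axis. A picture is of the moment at which its call begins: read the wrist's pose just before it. camera_info takes no time and is no camera call.
- bot.job_done(): hands the job in, once; it reports no verdict.
Trained networks look in the newest picture that a camera, given by its name, has taken for a name from the list of things; names that differ only in an ending like _2 or _b are one class to them, and where a whole thing is asked for, a point or a joint stands for the part that bears it (a point fixed in the world has none). Each returns a list of dicts, best first, with "score" (0 to 1); they miss things now and then, are a little off and sometimes report something else, mostly with a low value. They report only what shows in the picture. A call takes as long as a camera call. They do not tell look-alikes from the thing itself.
- bot.cut_out(camera, target): "region" (384x512 bool, what is visible of it) and "uv" ([column, row] in pixels, amid what is visible of it).
The state is a dict: "time_s": time; "joint_positions": joint angles; "qvel": joint speeds; "joint_efforts": joint torques, N m; "eef_pos": TCP position; "tool_rot": TCP orientation; "ft_force": force on the tool from outside, world axes, zero at the start; "ft_torque": the same for the moment, N m; "gripper_width": opening from 0.0 (shut) to 1.0 (fully open).
Only numpy, scipy, OpenCV 4.12 (cv2) and the standard library are available. Lean on these libraries where they do the work, as an engineer would, in place of code of your own. Each camera call takes 0.05 s, during which the arm holds its last target. There are 200 camera calls.

## Working session

There is one attempt and no reset: what is moved stays moved. The work goes in short steps, Python scripts to look and compute and a tool call to move; the robot and the scene stay as the last step left them, time stands still between calls to the robot, and variables do not carry over. Pictures are saved under pics/ and viewed, about 8 in all and at most 12, crops included, and the job is handed in when it is done.

Besides the shell and the picture viewer there is one more tool, called after "Call:" in YAML: its name, and indented under it one key for each argument. step_arm: Moves the arm, as the interface text tells. Its arguments: {"type":"object","properties":{"steps":{"type":"array","items":{"type":"array","items":{"type":"number"}}},"fingers":{"type":"number"},"grip_force":{"type":"number"}},"required":["steps"]}

```bash
mkdir -p pics; cat > h.py <<'E'
import numpy as np, cv2
from scipy.spatial.transform import Rotation as R
from plant import bot
def ray(cam,uv):
    c=bot.camera_info(cam); V=np.array(c['view']); 
    d=np.array([(uv[0]-c['cx'])/c['fx'],(uv[1]-c['cy'])/c['fy'],1.])
    Ri=V[:3,:3].T; return -Ri@V[:3,3], Ri@d
def at_z(cam,uv,z):
    o,d=ray(cam,uv); return o+d*(z-o[2])/d[2]
def proj(cam,p):
    c=bot.camera_info(cam); q=np.array(c['view'])@np.r_[p,1]
    return [c['fx']*q[0]/q[2]+c['cx'],c['fy']*q[1]/q[2]+c['cy']]
def tri(uv1,uv2,a='side',b='top'):
    o,d=ray(a,uv1);p,e=ray(b,uv2); d/=np.linalg.norm(d);e/=np.linalg.norm(e)
    s=np.linalg.lstsq(np.c_[d,-e],p-o,rcond=None)[0]
    x,y=o+d*s[0],p+e*s[1]; return (x+y)/2,np.linalg.norm(x-y)
E
python3 - <<'E'
from h import *
for c in('side','top'):
    cv2.imwrite(f'pics/{c}0.png',cv2.resize(bot.grab_frame(c),(800,600),interpolation=cv2.INTER_CUBIC))
    for t in('fixture','pump','open_strap','open_lever','open_lever_tip','bearing','socket','spanner','spray_can','air_filter','parts_box','thermostat'):
        print(c,t,[(np.round(r['uv']).tolist(),round(r['score'],2),int(r['region'].sum())) for r in bot.cut_out(c,t)])
s=bot.state();print(s['time_s'],s['eef_pos'],s['tool_rot'],s['ft_force'],s['gripper_width'])
print({k:np.round(v,3) for k,v in bot.camera_info('top').items()})
E
```

```text
side fixture [([217.0, 221.0], 0.87, 4324)]
side pump [([294.0, 340.0], 0.95, 1511), ([227.0, 141.0], 0.89, 618), ([223.0, 202.0], 0.72, 879), ([215.0, 228.0], 0.16, 262)]
side open_strap [([217.0, 228.0], 0.6, 252)]
side open_lever [([196.0, 216.0], 0.53, 151), ([248.0, 162.0], 0.45, 129)]
side open_lever_tip [([193.0, 216.0], 0.7, 168)]
side bearing []
side socket [([256.0, 192.0], 0.55, 79)]
side spanner [([324.0, 177.0], 0.49, 220)]
side spray_can [([258.0, 111.0], 0.86, 732)]
side air_filter [([112.0, 279.0], 0.57, 1537)]
side parts_box [([180.0, 311.0], 0.84, 2196), ([221.0, 203.0], 0.41, 838), ([309.0, 145.0], 0.21, 230)]
side thermostat [([312.0, 145.0], 0.64, 222), ([222.0, 200.0], 0.45, 921)]
top fixture [([248.0, 151.0], 0.59, 6532), ([202.0, 162.0], 0.39, 256)]
top pump [([340.0, 103.0], 0.71, 1054), ([239.0, 149.0], 0.7, 926), ([145.0, 282.0], 0.69, 1146), ([245.0, 176.0], 0.49, 144)]
top open_strap [([239.0, 150.0], 0.65, 979), ([204.0, 164.0], 0.59, 269)]
top open_lever [([190.0, 139.0], 0.42, 126)]
top open_lever_tip [([252.0, 154.0], 0.39, 6774)]
top bearing [([246.0
[... 223 characters left out ...]
 0.59, 846), ([186.0, 141.0], 0.34, 136)]
top air_filter [([108.0, 115.0], 0.91, 1118), ([238.0, 151.0], 0.69, 979)]
top parts_box [([102.0, 179.0], 0.71, 1561)]
top thermostat [([380.0, 201.0], 0.76, 377)]
1.3 [ 0.27078673 -0.61829572  0.40469281] [ 0.14490755 -0.69208649  0.69211042 -0.14491807] [-0.30771219 -0.65030333  0.43046127] 0.9989434420120654
{'fx': np.float64(447.52), 'fy': np.float64(447.52), 'cx': np.float64(253.011), 'cy': np.float64(183.034), 'view': array([[-1.900e-02, -1.000e+00,  0.000e+00, -3.300e-02],
       [-9.980e-01,  1.900e-02, -5.900e-02,  4.590e-01],
       [ 5.900e-02, -1.000e-03, -9.980e-01,  1.337e+00],
       [ 0.000e+00,  0.000e+00,  0.000e+00,  1.000e+00]])}
```

View pics/top0.png

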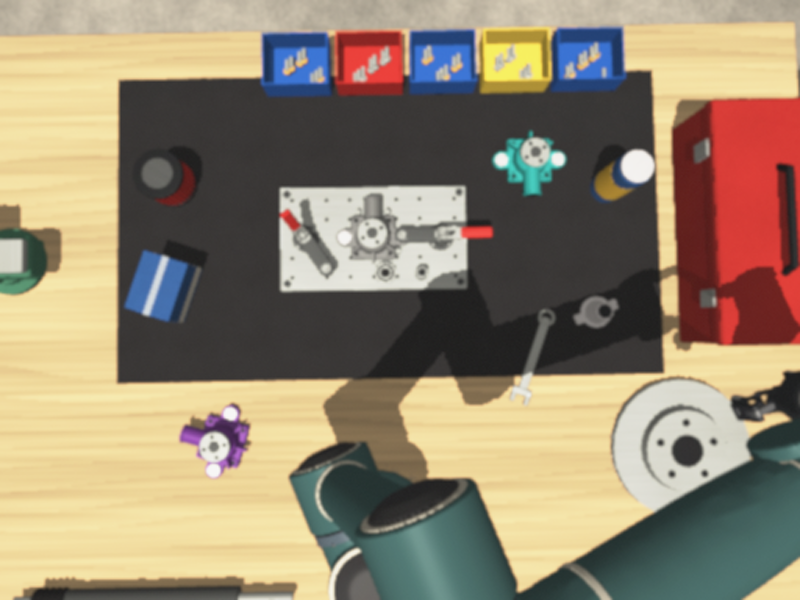

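View pics/side0.png

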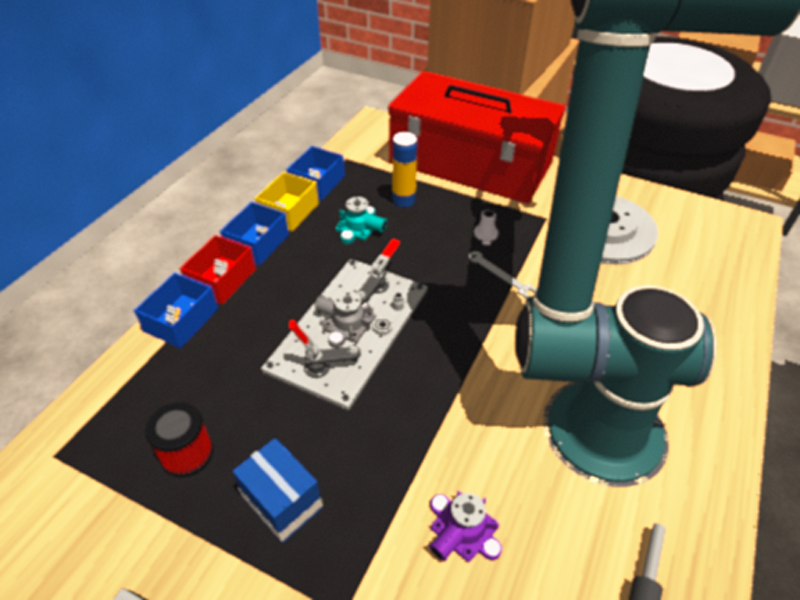

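The top view shows the grey pump, with its free pad at (345,238). The open strap has its nose at (328,270) and its post near (304,236), and the red lever tip is at (288,214). The purple and turquoise pumps are decoys. Next I'll work out the fixture frame.

```bash
python3 - <<'E'
from h import *
im=bot.grab_frame('top'); r=bot.cut_out('top','fixture')[0]['region'].astype(np.uint8)
r=cv2.morphologyEx(r,cv2.MORPH_CLOSE,np.ones((9,9)))
rc=cv2.minAreaRect(np.argwhere(r)[:,::-1].astype(np.float32)); print(rc)
P=np.array([at_z('top',p,.016) for p in cv2.boxPoints(rc)]);print(P.round(3))
Q=np.array([at_z('top',(np.array(p)+.5)*.64-.5,.016) for p in [(279.5,187),(465.5,185.5),(467.5,290),(280.5,291.5)]]);print(Q.round(3),Q.mean(0))
for a,b in((0,1),(1,2),(2,3),(3,0)):print(np.linalg.norm(Q[a]-Q[b]),np.linalg.norm(P[a]-P[b]))
s=lambda p:(np.array(p)+.5)*.64-.5
for n,p,z in(('nose',(330,273),.058),('pad',(345,238),.033),('levertip',(286,213),.158),('hub',(372,233),.094),('postnut',(304,236),.072)):print(n,at_z('top',s(p),z).round(3))
print(R.from_quat(bot.state()['tool_rot']).as_matrix().round(3))
print(bot.camera_info('wrist'))
cv2.imwrite('pics/crop1.png',cv2.resize(im[105:200,165:325],(800,475),interpolation=cv2.INTER_CUBIC))
E
```

```text
((247.58741760253906, 152.74046325683594), (67.59387969970703, 136.9915008544922), 88.81881713867188)
[[ 0.653  0.181  0.016]
 [ 0.654 -0.235  0.016]
 [ 0.448 -0.234  0.016]
 [ 0.448  0.178  0.016]]
[[ 0.656  0.18   0.016]
 [ 0.652 -0.182  0.016]
 [ 0.449 -0.18   0.016]
 [ 0.453  0.18   0.016]] [ 0.55232765 -0.00063337  0.016     ]
0.36163135793618 0.4161595635922718
0.20349669816333846 0.20565947955018385
0.360360257746403 0.41244087612135216
0.20345924319513703 0.20557701280135415
nose [0.483 0.08  0.058]
pad [0.552 0.053 0.033]
levertip [0.581 0.146 0.158]
hub [ 0.552 -0.001  0.094]
postnut [0.552 0.126 0.072]
[[-0.916 -0.     0.401]
 [-0.401  0.    -0.916]
 [ 0.    -1.    -0.   ]]
{'fx': 297.3186396354542, 'fy': 297.3186396354542, 'cx': 256.2870275617007, 'cy': 186.8909736818646, 'tool_from_camera': array([[-1.69938244e-03,  9.63953661e-01,  2.66064749e-01,
        -6.83362936e-02],
       [ 2.08494060e-04, -2.66064786e-01,  9.63955127e-01,
         3.13397579e-02],
       [ 9.99998534e-01,  1.69360134e-03,  2.51167213e-04,
         1.17766047e-03],
       [ 0.00000000e+00,  0.00000000e+00,  0.00000000e+00,
         1.00000000e+00]])}
```

View pics/crop1.png

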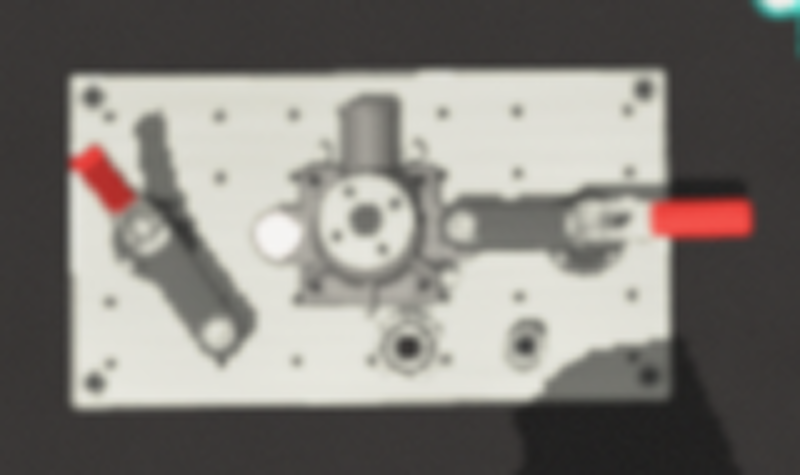

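Fixture: centre (0.552, 0), yaw about 0. Post at (0.553, 0.130), strap swing about 0.965 rad, pad at (0.552, 0.053). I'll close the fingers and travel high to the outer flank of the strap.

Call:
step_arm:
  steps:
    - [-3.5,0,-4.3,0]
    - [-3.5,0,-4.3,0]
    - [-3.5,0,-4.3,0]
    - [-3.5,0,-4.3,0]
    - [-3.5,0,-4.3,0]
    - [-3.5,0,-4.3,0]
    - [-3.5,0,-4.3,0]
    - [-3.5,0,-4.3,0]
  fingers: 0

```text
time_s: 2.4
eef_pos: [0.3917, -0.1826, 0.4048]
tool_rot: [0.14, -0.691, 0.694, -0.144]
ft_force: [0.5, 0.3, -0.2]
gripper_width: -0.003
```

Call:
step_arm:
  steps:
    - [-3.5,0,-4.3,0]
    - [-3.5,0,-4.3,0]
    - [-3.5,0,-4.3,0]
    - [-3.5,0,-4.3,0]
    - [-3.5,0,-4.3,0]
    - [-3.5,0,-4.3,0]
    - [0,0,0,-10]
    - [0,0,0,0]

```text
time_s: 3.4
eef_pos: [0.4844, 0.1528, 0.4076]
tool_rot: [0.2, -0.674, 0.679, -0.21]
ft_force: [-0.4, 0.1, -0.5]
gripper_width: 0.001
```

```bash
cat >> h.py <<'E'
def to(tgt):
    s=bot.state();M=R.from_quat(s['tool_rot']).as_matrix()
    p=np.array(s['eef_pos']);print('t',s['time_s'],'tcp',p.round(4),'yaw z',np.degrees(np.arctan2(M[1,2],M[0,2])).round(1),'grip',s['gripper_width'],'F',np.round(s['ft_force'],1),'shift cm',(M.T@(np.array(tgt)-p)*100).round(2))
def wray(uv):
    s=bot.state();c=bot.camera_info('wrist');M=R.from_quat(s['tool_rot']).as_matrix();T=np.array(c['tool_from_camera'])
    v=np.array([(uv[0]-c['cx'])/c['fx'],(uv[1]-c['cy'])/c['fy']]);a=np.linalg.norm(v)
    d=np.r_[np.sin(a)*v/a,np.cos(a)]
    return s['eef_pos']+M@T[:3,3], M@T[:3,:3]@d
def w_at(uv,z):
    o,d=wray(uv);return o+d*(z-o[2])/d[2]
E
python3 - <<'E'
from h import *
to([.476,.136,.218]); print(bot.tips_ahead)
cv2.imwrite('pics/w2.png',cv2.resize(bot.grab_frame('wrist'),(800,600),interpolation=cv2.INTER_CUBIC))
E
```

```text
t 3.4 tcp [0.4844 0.1528 0.4076] yaw z -56.3 grip 0.0006306908142528229 F [-0.4  0.1 -0.5] shift cm [ 1.83 18.95  0.73]
0.1734
```

View pics/w2.png

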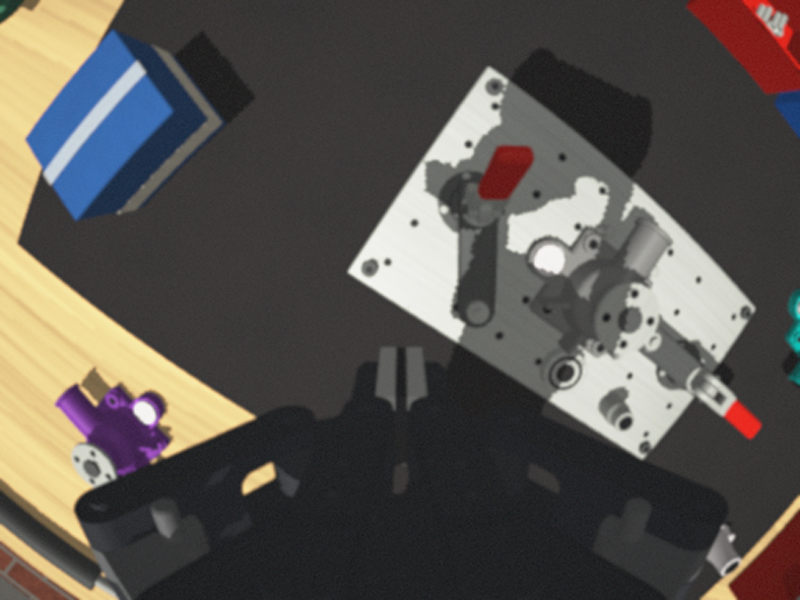

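The wrist view shows the pad at (549,257), the strap nut at (478,311) and the post base near (472,203). The strap points down the image, parallel to the fingers, so the yaw is right. I'll measure these points.

```bash
python3 - <<'E'
from h import *
s=lambda p:(np.array(p)+.5)*.64-.5
C=np.array([w_at(s(p),.016) for p in[(490,67),(349,271),(642,459),(756,308)]]);print(C.round(4),C.mean(0).round(4))
for n,p,z in(('pad',(549,257),.033),('nut',(478,311),.067),('nose',(473,327),.052)):print(n,w_at(s(p),z).round(4))
r=bot.cut_out('wrist','free_pad');print([(x['uv'],x['score']) for x in r])
im=bot.grab_frame('wrist');m=(im.min(2)>215).astype(np.uint8);m[:150]=0;n,l,st,ce=cv2.connectedComponentsWithStats(m)
print([(ce[i].round(1),st[i,4]) for i in range(1,n) if st[i,4]>60])
E
```

```text
[[ 0.6543  0.1756  0.016 ]
 [ 0.4569  0.1771  0.016 ]
 [ 0.4543 -0.1797  0.016 ]
 [ 0.6535 -0.1819  0.016 ]] [ 0.5548 -0.0022  0.016 ]
pad [0.5564 0.0549 0.033 ]
nut [0.4948 0.0879 0.067 ]
nose [0.4803 0.0787 0.052 ]
[([75.4, 275.7], 0.96), ([384.2, 185.0], 0.57), ([506.1, 211.2], 0.54), ([320.5, 115.6], 0.42)]
[(array([265.5, 175.3]), np.int32(2744)), (array([332.3, 154. ]), np.int32(130)), (array([351.1, 164.6]), np.int32(252)), (array([428.7, 185.9]), np.int32(367)), (array([405.6, 231.6]), np.int32(135)), (array([379. , 248.8]), np.int32(838)), (array([ 92.2, 263.7]), np.int32(122))]
```

Call:
step_arm:
  steps:
    - [1.8,0,0.6,0]
    - [0,5,0,0]
    - [0,5,0,0]
    - [0,5,0,0]
    - [0,3.7,0,0]
    - [0,0,0,0]

```text
time_s: 4.3
eef_pos: [0.4733, 0.1273, 0.2195]
tool_rot: [0.192, -0.675, 0.682, -0.205]
ft_force: [-0.2, -0.0, 0.3]
gripper_width: -0.003
```

```bash
python3 - <<'E'
from h import *
to([.489,.1184,.2175])
cv2.imwrite('pics/w3.png',cv2.resize(bot.grab_frame('wrist'),(800,600),interpolation=cv2.INTER_CUBIC))
E
```

```text
t 4.3 tcp [0.4733 0.1273 0.2195] yaw z -57.4 grip -0.003187489971316413 F [-0.2 -0.   0.3] shift cm [-0.84  0.23  1.6 ]
```

View pics/w3.png

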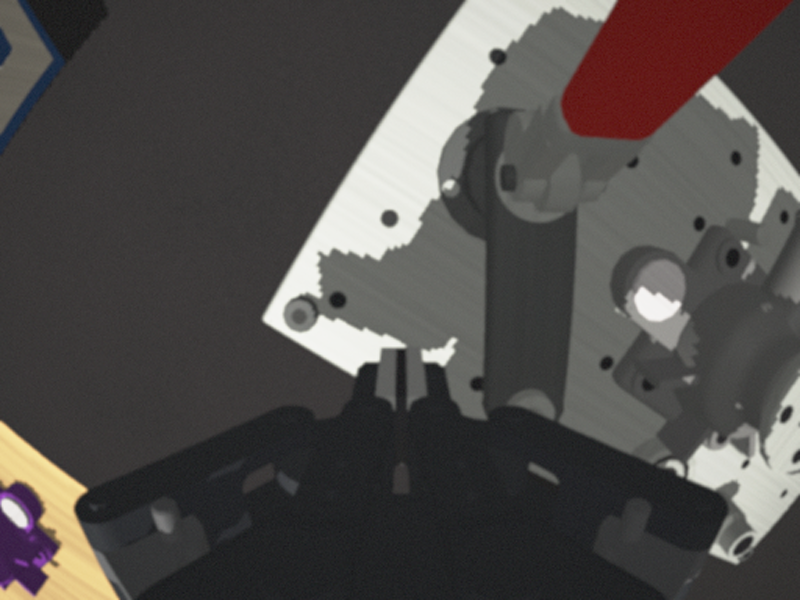

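Call:
step_arm:
  steps:
    - [-0.5,0.2,0.8,0]
    - [0,0,0.8,0]
    - [0.2,0,0.55,-5]
    - [0.2,0,0.55,-5]
    - [0.2,0,0.55,-5]
    - [0.2,0,0.55,-5]
    - [0,0,0,0]

```text
time_s: 5.22
eef_pos: [0.4996, 0.0933, 0.2292]
tool_rot: [0.305, -0.629, 0.637, -0.326]
ft_force: [-2.0, 0.3, -0.9]
gripper_width: -0.002
```

```bash
python3 - <<'E'
from h import *
to([.527,.067,.2175])
s=bot.state();M=R.from_quat(s['tool_rot']).as_matrix();print('post rel tool',(M.T@(np.array(s['eef_pos'])-[.554,.129,.2175])*1000).round(1))
cv2.imwrite('pics/w4.png',cv2.resize(bot.grab_frame('wrist'),(800,600),interpolation=cv2.INTER_CUBIC))
E
```

```text
t 5.225 tcp [0.4996 0.0933 0.2292] yaw z -37.0 grip -0.0022871775916823585 F [-2.   0.3 -0.9] shift cm [0.48 1.25 3.74]
post rel tool [ 61.  -13.5 -21.6]
```

View pics/w4.png

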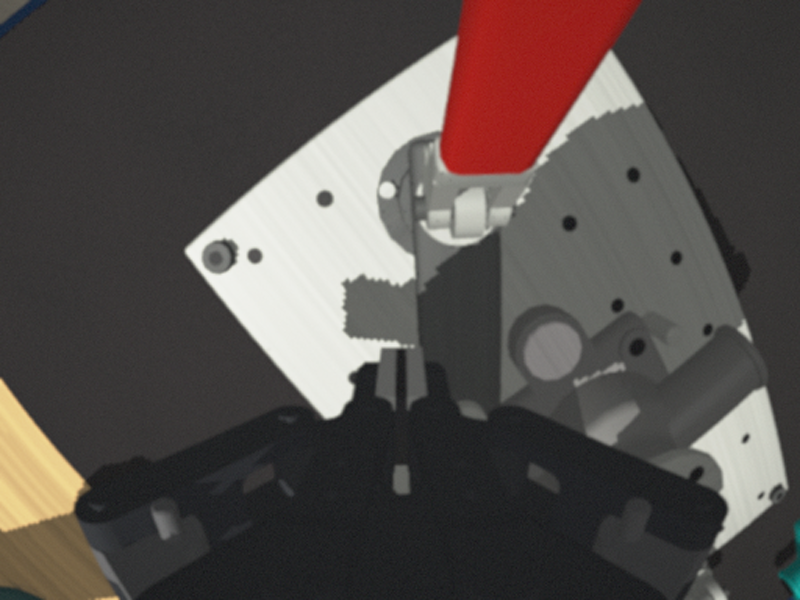

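The fingers have reached the strap and turned it to about 37°, but the tool has risen 12 mm. I'll back off slightly, lower it and continue with compensation.

Call:
step_arm:
  steps:
    - [0,0,-0.6,0]
    - [0,1.2,0,0]
    - [0,0,0.5,0]
    - [0.2,0.2,0.55,-5]
    - [0.2,0.2,0.55,-5]
    - [0.2,0.2,0.55,-5]
    - [0,0,0,0]

```text
time_s: 6.15
eef_pos: [0.5168, 0.0812, 0.2238]
tool_rot: [0.382, -0.575, 0.594, -0.413]
ft_force: [-2.5, -0.7, 1.8]
gripper_width: 0.002
```

```bash
python3 - <<'E'
from h import *
to([.532,.067,.2175])
s=bot.state();M=R.from_quat(s['tool_rot']).as_matrix();print('post rel tool',(M.T@(np.array(s['eef_pos'])-[.554,.129,.2175])*1000).round(1),M[:,1].round(3))
E
```

```text
t 6.15 tcp [0.5168 0.0812 0.2238] yaw z -21.7 grip 0.0018416322035652414 F [-2.5 -0.7  1.8] shift cm [0.77 0.7  1.91]
post rel tool [ 58.1  -8.3 -16.6] [ 0.051  0.002 -0.999]
```

```bash
python3 - <<'E'
from h import *
im=bot.grab_frame('wrist')
cv2.imwrite('pics/w5.png',cv2.resize(im,(800,600),interpolation=cv2.INTER_CUBIC))
E
```

```text
(no output)
```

View pics/w5.png

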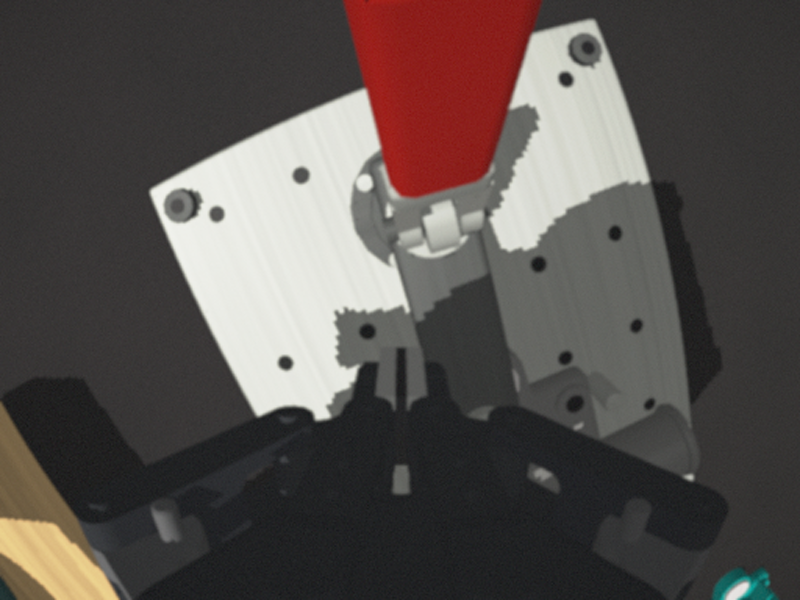

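```bash
cat >> h.py <<'E'
sc=lambda p:(np.array(p)+.5)*.64-.5
E
python3 - <<'E'
from h import *
for a,b,z in(((400,262),(422,375),.058),((490,245),(520,402),.058),((152,191),(255,412),.016),((595,21),(690,420),.016)):
    A,B=w_at(sc(a),z),w_at(sc(b),z);print(A.round(4),B.round(4),np.degrees(np.arctan2(-(B-A)[0],-(B-A)[1])).round(1))
im=bot.grab_frame('top');cv2.imwrite('pics/t6.png',cv2.resize(im[105:200,165:325],(800,475),interpolation=cv2.INTER_CUBIC))
E
```

```text
[0.5408 0.1176 0.058 ] [0.5338 0.0808 0.058 ] 10.7
[0.5679 0.1123 0.058 ] [0.561  0.0576 0.058 ] 7.2
[0.4571 0.1764 0.016 ] [0.4558 0.0719 0.016 ] 0.7
[0.6532 0.1758 0.016 ] [ 0.6527 -0.0258  0.016 ] 0.2
```

View pics/t6.png

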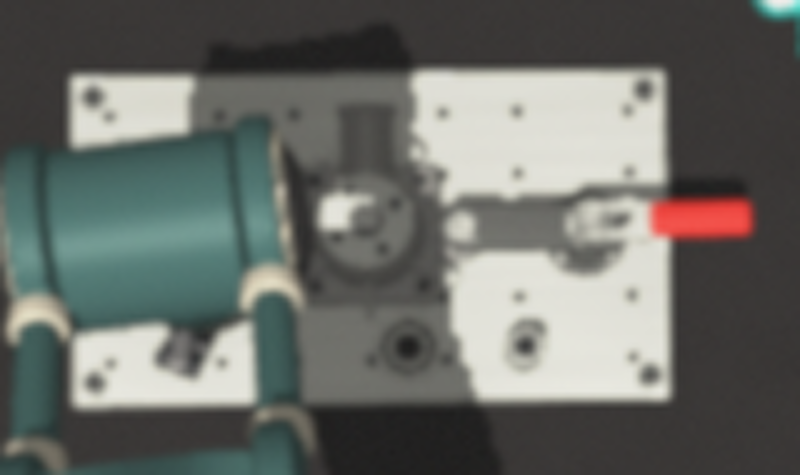

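Viewed from the wrist, the strap stands about 9° from square, with its foot about 12 mm short. The arm hides it in the top view. I'll push straight in +x for the rest.

Call:
step_arm:
  steps:
    - [-0.2,0.3,0.4,0]
    - [-0.2,0,0.4,0]
    - [0,0,0,0]

```text
time_s: 6.62
eef_pos: [0.5255, 0.0798, 0.2235]
tool_rot: [0.384, -0.573, 0.596, -0.411]
ft_force: [-1.9, 0.5, 3.8]
gripper_width: 0.001
```

```bash
python3 - <<'E'
from h import *
to([.532,.067,.2175])
s=bot.state();M=R.from_quat(s['tool_rot']).as_matrix();print('tips',(s['eef_pos']+.1734*M[:,1]).round(4))
im=bot.grab_frame('wrist')
cv2.imwrite('pics/w7.png',cv2.resize(im,(800,600),interpolation=cv2.INTER_CUBIC))
E
```

```text
t 6.625 tcp [0.5255 0.0798 0.2235] yaw z -21.6 grip 0.0009261859128087244 F [-1.9  0.5  3.8] shift cm [0.96 0.64 1.04]
tips [0.534  0.079  0.0503]
```

View pics/w7.png

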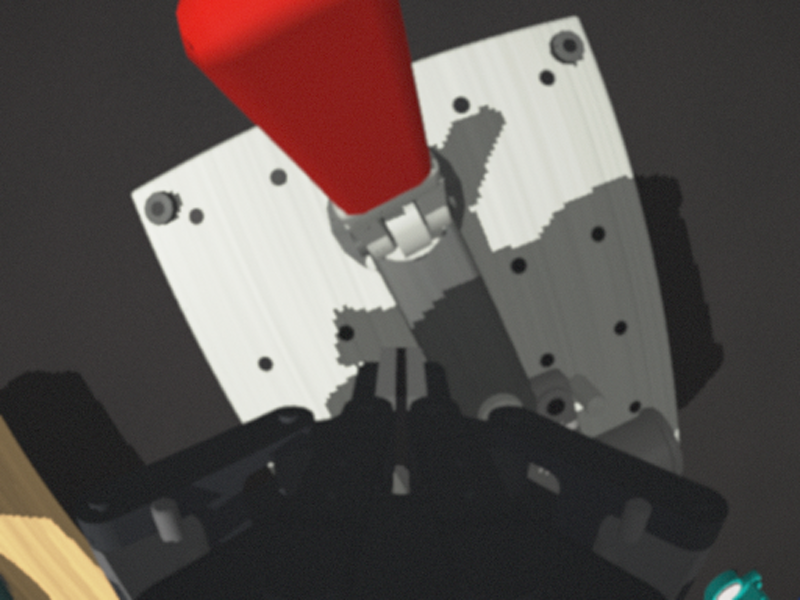

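```bash
python3 - <<'E'
from h import *
for a,b,z in(((383,270),(425,348),.058),((468,245),(533,398),.058),((134,196),(240,420),.016),((578,18),(678,420),.016)):
    A,B=w_at(sc(a),z),w_at(sc(b),z);print(A.round(4),B.round(4),np.degrees(np.arctan2(-(B-A)[0],-(B-A)[1])).round(1))
print('nut',w_at(sc((500,406)),.067).round(4))
E
```

```text
[0.5437 0.1149 0.058 ] [0.5465 0.0869 0.058 ] -5.7
[0.57   0.1126 0.058 ] [0.5742 0.0548 0.058 ] -4.2
[0.4569 0.1755 0.016 ] [0.4554 0.0678 0.016 ] 0.8
[0.6535 0.176  0.016 ] [ 0.6536 -0.0241  0.016 ] -0.0
nut [0.5619 0.0626 0.067 ]
```

The strap has passed square: about -5°, so the foot is about 6 mm beyond. I'll retreat upward, square the yaw and measure it from above.

Call:
step_arm:
  steps:
    - [0,0,-1.0,0]
    - [0,-5,0,0]
    - [0,-5,-2,-7]
    - [0,-5,-2,-7]
    - [0,0,-3,-7]
    - [0,0,0,0]

```text
time_s: 7.42
eef_pos: [0.4357, 0.1029, 0.3689]
tool_rot: [0.49, -0.488, 0.511, -0.511]
ft_force: [0.4, -0.4, -0.4]
gripper_width: 0.002
```

```bash
python3 - <<'E'
from h import *
to([.45,.1,.4])
s=bot.state();M=R.from_quat(s['tool_rot']).as_matrix();print(M.round(3))
im=bot.grab_frame('wrist')
for t in('open_strap','open_foot_point','free_pad','pump'):
    for r in bot.cut_out('wrist',t)[:3]:
        m=r['region'];pts=np.argwhere(m)[:,::-1]
        print(t,r['score'],r['uv'],pts.min(0),pts.max(0),m.sum(),w_at(r['uv'],.058).round(4))
cv2.imwrite('pics/w8.png',cv2.resize(im,(800,600),interpolation=cv2.INTER_CUBIC))
E
```

```text
t 7.425 tcp [0.4357 0.1029 0.3689] yaw z 0.1 grip 0.00181300910710535 F [ 0.4 -0.4 -0.4] shift cm [ 0.29 -3.04  1.56]
[[ 0.001  0.044  0.999]
 [-1.    -0.002  0.001]
 [ 0.002 -0.999  0.044]]
open_strap 0.84 [355.4, 189.3] [343 130] [372 230] 2010 [0.5565 0.0874 0.058 ]
open_strap 0.3 [298.5, 260.5] [289 254] [299 266] 59 [0.4998 0.0072 0.058 ]
open_foot_point 0.73 [355.3, 188.7] [343 130] [371 230] 2105 [0.5563 0.0879 0.058 ]
open_foot_point 0.3 [341.9, 250.8] [299 196] [404 277] 4057 [0.5487 0.0164 0.058 ]
free_pad 0.93 [342.4, 247.6] [299 195] [405 298] 4283 [0.5487 0.0204 0.058 ]
free_pad 0.83 [36.0, 28.8] [0 0] [81 66] 4268 [0.2111 0.2743 0.058 ]
free_pad 0.37 [354.8, 187.3] [343 130] [372 230] 2209 [0.5554 0.0894 0.058 ]
pump 0.86 [344.7, 245.2] [300 196] [404 277] 4068 [0.5509 0.0232 0.058 ]
pump 0.71 [338.4, 163.7] [257  97] [420 315] 21060 [0.5354 0.1139 0.058 ]
pump 0.66 [35.7, 31.1] [0 0] [81 65] 4232 [0.2109 0.2715 0.058 ]
```

View pics/w8.png

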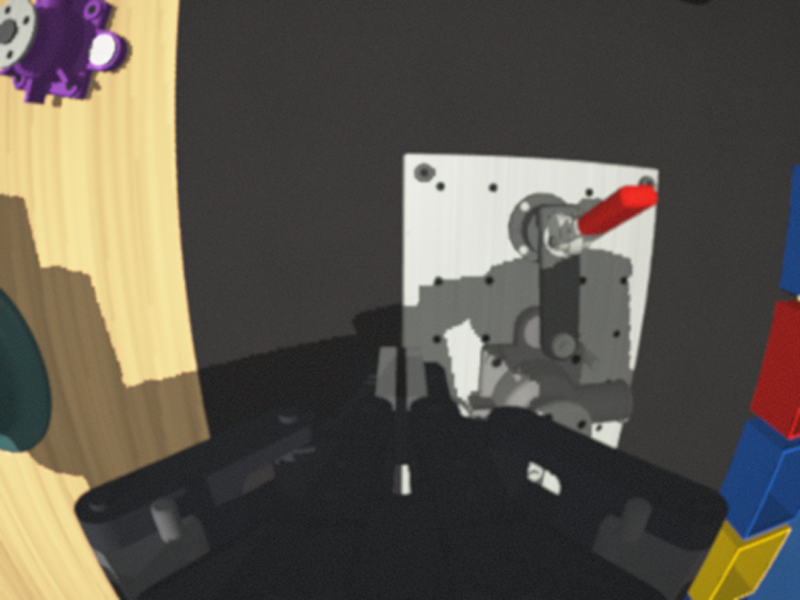

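```bash
python3 - <<'E'
from h import *
for n,p,z in(('pad left edge',(523,329),.033),('nut',(564,345),.067),('edgeL1',(541,262),.058),('edgeL2',(543,345),.058),('edgeR1',(580,262),.058),('edgeR2',(585,345),.058),('nose',(563,359),.058),('plateL1',(404,156),.016),('plateL2',(404,300),.016),('plateR1',(657,170),.016),('plateR2',(631,385),.016)):print(n,w_at(sc(p),z).round(4))
E
```

```text
pad left edge [0.5434 0.0552 0.033 ]
nut [0.5624 0.0556 0.067 ]
edgeL1 [0.5439 0.1101 0.058 ]
edgeL2 [0.5506 0.0525 0.058 ]
edgeR1 [0.5719 0.1103 0.058 ]
edgeR2 [0.5829 0.051  0.058 ]
nose [0.567  0.0412 0.058 ]
plateL1 [0.4576 0.1759 0.016 ]
plateL2 [0.4578 0.0734 0.016 ]
plateR1 [0.656  0.1761 0.016 ]
plateR2 [ 0.6568 -0.0073  0.016 ]
```

Call:
step_arm:
  steps:
    - [3.6,0,2,0]
    - [0,0,4.5,0]
    - [0,0,4.5,0]
    - [0,0,4.5,0]
    - [0,5,0,0]
    - [0,5,0,0]
    - [0,0,0,0]

```text
time_s: 8.55
eef_pos: [0.6069, 0.0629, 0.2678]
tool_rot: [0.489, -0.491, 0.512, -0.507]
ft_force: [-1.6, 0.5, -0.4]
gripper_width: 0.0
```

```bash
cat >> h.py <<'E'
def tips():
    s=bot.state();M=R.from_quat(s['tool_rot']).as_matrix();print('tips',(s['eef_pos']+.1734*M[:,1]).round(4),M[:,1].round(3))
E
python3 - <<'E'
from h import *
tips();to([.597,.067,.2205])
E
```

```text
tips [0.6137 0.0624 0.0946] [ 0.039 -0.003 -0.999]
t 8.55 tcp [0.6069 0.0629 0.2678] yaw z -0.4 grip 0.00019440977074584292 F [-1.6  0.5 -0.4] shift cm [-0.42  4.69 -1.18]
```

Call:
step_arm:
  steps:
    - [-0.3,2.4,0,0]
    - [0,2.3,0,0]
    - [0,0,-1.0,0]
    - [0,0,-1.0,0]
    - [0,0,-0.8,0]
    - [0,0,0,0]

```text
time_s: 9.3
eef_pos: [0.5835, 0.0659, 0.2276]
tool_rot: [0.485, -0.489, 0.515, -0.509]
ft_force: [-0.6, -0.3, 0.7]
gripper_width: 0.002
```

```bash
python3 - <<'E'
from h import *
tips();to([.575,.067,.2205])
im=bot.grab_frame('wrist')
cv2.imwrite('pics/w9.png',cv2.resize(im[60:300,150:470],(800,600),interpolation=cv2.INTER_CUBIC))
E
```

```text
tips [0.5921 0.0655 0.0544] [ 0.05  -0.002 -0.999]
t 9.3 tcp [0.5835 0.0659 0.2276] yaw z -0.6 grip 0.0017739594334519849 F [-0.6 -0.3  0.7] shift cm [-0.1   0.67 -0.88]
```

View pics/w9.png

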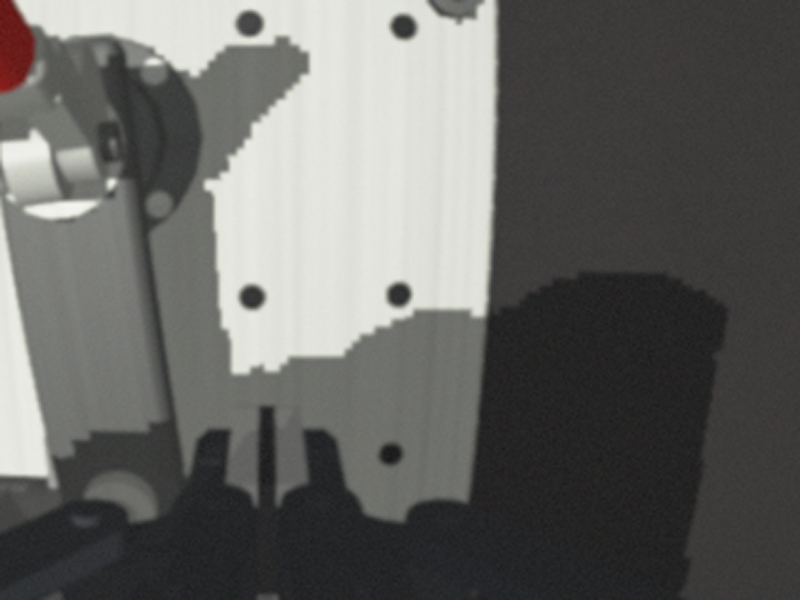

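Call:
step_arm:
  steps:
    - [0,0.7,0,0]
    - [0,0.1,-0.5,0]
    - [0,0.1,-0.5,0]
    - [0,0,0,0]

```text
time_s: 9.85
eef_pos: [0.5755, 0.066, 0.2192]
tool_rot: [0.484, -0.488, 0.517, -0.511]
ft_force: [0.0, 0.1, -0.0]
gripper_width: -0.001
```

```bash
cat >> h.py <<'E'
def strap():
    # angle of the strap from its mask edges, rows clear of the post and the nose
    r=bot.cut_out('wrist','open_strap')[0];m=r['region'];ys=np.where(m.any(1))[0]
    print('score',r['score'],'rows',ys.min(),ys.max())
    L=[];Q=[]
    for y in range(ys.min(),ys.max()+1):
        xs=np.where(m[y])[0]
        if len(xs): a,b=w_at((xs[0]-.5,y),.058),w_at((xs[-1]+.5,y),.058);L.append(a);Q.append(b)
    for n,P in(('L',np.array(L)),('R',np.array(Q))):
        k=(P[:,1]<.108)&(P[:,1]>.075);P=P[k]
        if len(P)>5: f=np.polyfit(P[:,1],P[:,0],1);print(n,len(P),'swing deg',np.degrees(np.arctan(f[0])).round(1),'x at y=.09',np.polyval(f,.09).round(4),'res',np.std(P[:,0]-np.polyval(f,P[:,1])).round(5))
E
python3 - <<'E'
from h import *
tips();to([.575,.067,.2205])
strap() if False else None
im=bot.grab_frame('wrist');strap()
cv2.imwrite('pics/w10.png',im)
f=lambda p:((np.array(p)+.5)/2.5-.5+[150,60])
E
```

```text
tips [0.5851 0.0656 0.0461] [ 0.055 -0.002 -0.998]
t 9.85 tcp [0.5755 0.066  0.2192] yaw z -0.6 grip -0.001358543386042569 F [ 0.   0.1 -0. ] shift cm [-0.1  -0.13 -0.04]
score 0.56 rows 73 267
L 67 swing deg -2.7 x at y=.09 0.5436 res 0.00016
R 69 swing deg -2.8 x at y=.09 0.5711 res 0.00014
```

Call:
step_arm:
  steps:
    - [0,0,-0.3,0]
    - [0,0,0,0]

```text
time_s: 10.2
eef_pos: [0.5729, 0.0658, 0.2193]
tool_rot: [0.484, -0.488, 0.517, -0.511]
ft_force: [0.5, -0.2, -0.4]
gripper_width: -0.001
```

```bash
python3 - <<'E'
from h import *
tips();to([.575,.067,.2205])
im=bot.grab_frame('wrist');strap()
E
```

```text
tips [0.5827 0.0653 0.0461] [ 0.056 -0.003 -0.998]
t 10.2 tcp [0.5729 0.0658 0.2193] yaw z -0.6 grip -0.0013738548076913904 F [ 0.5 -0.2 -0.4] shift cm [-0.12 -0.11  0.21]
score 0.7 rows 231 315
```

```bash
sed -i "s/r=bot.cut_out('wrist','open_strap')\[0\]/r=next(q for t in('open_strap','open_foot_point','open_swing') for q in bot.cut_out('wrist',t) if 1e3<q['region'].sum()<3e4 and np.where(q['region'].any(1))[0].min()<150)/" h.py
python3 - <<'E'
from h import *
im=bot.grab_frame('wrist');strap()
E
```

```text
score 0.82 rows 74 267
L 67 swing deg -1.5 x at y=.09 0.5425 res 0.00015
R 68 swing deg -1.1 x at y=.09 0.5697 res 0.00022
```

The strap is at -1.3°, so the foot is about 2 mm from the pad's centre. Next I back off, rise and move to the nose side of the lever.

Call:
step_arm:
  steps:
    - [0,0,1.0,0]
    - [0,-5,0,0]
    - [0,-5,0,0]
    - [-2.5,0,-1.5,0]
    - [-2.4,0,-1.5,0]
    - [0,0,0,0]

```text
time_s: 11.15
eef_pos: [0.5492, 0.1168, 0.32]
tool_rot: [0.484, -0.49, 0.516, -0.51]
ft_force: [0.0, -0.3, 1.2]
gripper_width: -0.001
```

```bash
python3 - <<'E'
from h import *
tips();to([.546,.115,.291])
im=bot.grab_frame('wrist')
try: strap()
except Exception as e: print(e)
for r in bot.cut_out('wrist','open_lever_tip')[:3]: pts=np.argwhere(r['region'])[:,::-1];print(r['score'],r['uv'],pts.min(0),pts.max(0),w_at(r['uv'],.13).round(3))
cv2.imwrite('pics/w11.png',cv2.resize(im,(800,600),interpolation=cv2.INTER_CUBIC))
E
```

```text
tips [0.558  0.1167 0.1468] [ 0.051 -0.001 -0.999]
t 11.15 tcp [0.5492 0.1168 0.32  ] yaw z -0.6 grip -0.0009862133642891877 F [ 0.  -0.3  1.2] shift cm [ 0.18  2.88 -0.46]
score 0.63 rows 144 231
L 32 swing deg -3.1 x at y=.09 0.542 res 0.00024
R 33 swing deg 35.4 x at y=.09 0.5624 res 0.0048
0.79 [245.1, 162.8] [223 144] [266 190] [0.555 0.151 0.13 ]
```

View pics/w11.png

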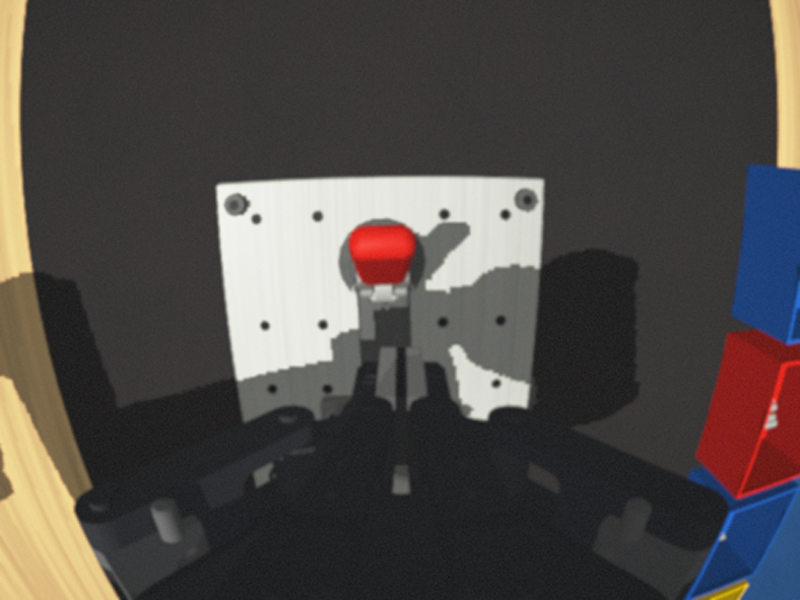

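The lever is up and lined up with the strap. I'll centre on it, lower to mid-lever and push it back.

Call:
step_arm:
  steps:
    - [0,2.8,-0.4,0]
    - [-1.1,0,0,0]
    - [-1.1,0,0,0]
    - [-1.1,0,0,0]
    - [-0.8,0.3,0,0]
    - [-0.8,0.3,0,0]
    - [0,0,0,0]

```text
time_s: 12.28
eef_pos: [0.5514, 0.1642, 0.2874]
tool_rot: [0.484, -0.488, 0.519, -0.508]
ft_force: [-0.8, -1.3, -0.2]
gripper_width: 0.001
```

```bash
python3 - <<'E'
from h import *
tips();to([.546,.18,.273])
E
```

```text
tips [0.5608 0.1631 0.1142] [ 0.054 -0.007 -0.999]
t 12.275 tcp [0.5514 0.1642 0.2874] yaw z -0.9 grip 0.000566447117101773 F [-0.8 -1.3 -0.2] shift cm [-1.58  1.4  -0.64]
```

Call:
step_arm:
  steps:
    - [-1.0,0.6,-0.3,0]
    - [-0.9,0.7,-0.3,0]
    - [-0.8,0.8,0,0]
    - [-0.8,0.8,0,0]
    - [0,0.6,0,0]
    - [0,0.6,0,0]
    - [0,0,0,0]

```text
time_s: 13.15
eef_pos: [0.5537, 0.2039, 0.2564]
tool_rot: [0.478, -0.485, 0.522, -0.514]
ft_force: [-0.5, -0.5, 1.4]
gripper_width: 0.0
```

```bash
python3 - <<'E'
from h import *
tips();to([.546,.2,.255])
E
```

```text
tips [0.5661 0.2036 0.0834] [ 0.072 -0.002 -0.997]
t 13.15 tcp [0.5537 0.2039 0.2564] yaw z -0.8 grip 0.0001168103500202691 F [-0.5 -0.5  1.4] shift cm [ 0.4   0.08 -0.77]
```

Call:
step_arm:
  steps:
    - [0,-0.3,-0.5,0]
    - [0,0,-0.5,0]
    - [0,0.6,0,0]
    - [0,0.6,0,0]
    - [0,0.5,0,0]

```text
time_s: 13.78
eef_pos: [0.5495, 0.2065, 0.2543]
tool_rot: [0.473, -0.481, 0.524, -0.519]
ft_force: [-5.7, -5.6, 27.2]
gripper_width: -0.003
```

```bash
python3 - <<'E'
from h import *
tips();to([.546,.2,.255])
im=bot.grab_frame('side'); cv2.imwrite('pics/s12.png',im)
for t in('open_lever_tip','open_lever'):
  for r in bot.cut_out('side',t)[:2]: pts=np.argwhere(r['region'])[:,::-1];print(r['score'],r['uv'],pts.min(0),pts.max(0),r['region'].sum())
print('tip predicted down',proj('side',[.5555,.221,.078]),'base',proj('side',[.5555,.161,.074]))
E
```

```text
tips [0.565  0.207  0.0816] [ 0.089  0.003 -0.996]
t 13.775 tcp [0.5495 0.2065 0.2543] yaw z -0.8 grip -0.00332182632948429 F [-5.7 -5.6 27.2] shift cm [ 0.65 -0.11 -0.33]
0.54 [184.7, 243.3] [179 224] [204 244] 30
0.41 [238.4, 170.1] [229 153] [254 193] 348
0.31 [311.6, 143.4] [305 134] [318 155] 219
tip predicted down [np.float64(183.3195213337478), np.float64(245.7313635477777)] base [np.float64(194.77897736290754), np.float64(231.60669353325267)]
```

The wrist feels 27 N upward with the fingertips at the height expected for the stop, so the lever looks fully down. I'll retreat straight up and away, then check.

Call:
step_arm:
  steps:
    - [0,-1,0,0]
    - [0,-5,0,0]
    - [0,-5,0,0]
    - [0,-5,-4,0]
    - [0,0,-6,0]
    - [0,0,-6,0]
    - [0,0,-6,0]
    - [0,0,0,0]

```text
time_s: 14.92
eef_pos: [0.3088, 0.2092, 0.3906]
tool_rot: [0.475, -0.485, 0.522, -0.517]
ft_force: [1.4, -0.4, 0.3]
gripper_width: -0.005
```

```bash
python3 - <<'E'
from h import *
to([.4,.2,.4])
for c in('side','top'):
  im=bot.grab_frame(c); cv2.imwrite(f'pics/{c}13.png',im)
  hsv=cv2.cvtColor(im,cv2.COLOR_BGR2HSV);m=(((hsv[...,0]<8)|(hsv[...,0]>172))&(hsv[...,1]>150)&(hsv[...,2]>90)).astype(np.uint8)
  n,l,st,ce=cv2.connectedComponentsWithStats(m)
  print(c,[(st[i].tolist(),ce[i].round(1).tolist()) for i in range(1,n) if 25<st[i,4]<600])
  print('lever down: mid',np.round(proj(c,[.5555,.191,.078]),1),'tip',np.round(proj(c,[.5555,.221,.08]),1),'base',np.round(proj(c,[.5555,.161,.077]),1),' nut',np.round(proj(c,[.5555,.055,.062]),1))
  a=.35; print(' at 0.7rad mid',np.round(proj(c,[.5555,.129+.062*np.sin(1.05),.072+.062*np.cos(1.05)]),1),'0.95',np.round(proj(c,[.5555,.129+.062*np.sin(1.3),.072+.062*np.cos(1.3)]),1))
  for t in('pump','open_strap','bearing','socket'):print(t,[(r['uv'],r['score']) for r in bot.cut_out(c,t)])
E
```

```text
t 14.925 tcp [0.3088 0.2092 0.3906] yaw z -0.8 grip -0.00541254658091264 F [ 1.4 -0.4  0.3] shift cm [ 0.79 -0.22  9.18]
side [([223, 0, 25, 9, 150], [236.7, 2.8]), ([373, 1, 6, 11, 50], [375.6, 5.8]), ([408, 0, 40, 10, 275], [430.4, 3.3]), ([449, 1, 43, 17, 437], [469.9, 9.1]), ([251, 2, 24, 12, 186], [262.3, 7.5]), ([210, 4, 24, 13, 181], [221.6, 9.9]), ([386, 4, 37, 16, 364], [403.9, 11.3]), ([492, 9, 8, 10, 47], [495.8, 13.5]), ([237, 10, 26, 13, 205], [249.5, 16.0]), ([424, 11, 13, 12, 110], [429.9, 16.2]), ([205, 14, 16, 10, 103], [212.8, 18.2]), ([370, 14, 6, 10, 39], [372.7, 18.5]), ([266, 17, 8, 9, 61], [269.6, 20.6]), ([381, 16, 19, 5, 34], [389.8, 18.1]), ([224, 18, 25, 12, 168], [235.8, 23.5]), ([486, 22, 8, 12, 59], [489.2, 27.2]), ([211, 25, 24, 12, 159], [222.8, 30.4]), ([251, 24, 23, 12, 154], [262.0, 29.6]), ([238, 31, 25, 12, 167], [249.7, 36.8]), ([244, 152, 10, 13, 79], [249.3, 158.6]), ([178, 230, 18, 15, 121], [186.4, 237.1]), ([100, 273, 35, 30, 513], [119.6, 290.8])]
lever down: mid [189.1 238.1] tip [183.2 245.3] base [194.7 231. ]  nut [213.3 209.9]
 at 0.7rad mid [189.6 230.9] 0.95 [189.1 235.4]
pump [([295.5, 340.1], 0.96), ([224.0, 199.8], 0.81), ([229.3, 140.9], 0.74)]
open_strap [([210.3, 219.3], 0.57)]
bearing []
socket []
top [([102, 107, 21, 24, 144], [115.0, 122.2]), ([161, 142, 20, 10, 153], [170.5, 146.5]), ([296, 144, 20, 9, 153], [305.8, 148.1])]
lever down: mid [171.6 149.7] tip [161.1 149.8] base [182.1 149.6]  nut [219.1 149.6]
 at 0.7rad mid [172.9 148.5] 0.95 [171.7 149.2]
pump [([140.7, 287.3], 0.94), ([238.6, 149.4], 0.59), ([339.7, 103.9], 0.56)]
open_strap [([214.0, 154.8], 0.6)]
bearing [([245.9, 175.7], 0.74)]
socket []
```

The lever is down, but from the top camera its direction suggests the strap turned a few degrees while I pressed. I'll measure it closely with the wrist camera.

Call:
step_arm:
  steps:
    - [3.5,0,4,0]
    - [3.5,0,4,0]
    - [3.5,0,4,0]
    - [0,0,0,0]

```text
time_s: 15.92
eef_pos: [0.4361, 0.1006, 0.4029]
tool_rot: [0.473, -0.484, 0.523, -0.518]
ft_force: [-0.3, 0.9, 0.2]
gripper_width: 0.002
```

```bash
python3 - <<'E'
from h import *
to([.4,.2,.4])
im=bot.grab_frame('wrist'); cv2.imwrite('pics/w14.png',im)
hsv=cv2.cvtColor(im,cv2.COLOR_BGR2HSV);m=(((hsv[...,0]<8)|(hsv[...,0]>172))&(hsv[...,1]>150)&(hsv[...,2]>70)).astype(np.uint8)
n,l,st,ce=cv2.connectedComponentsWithStats(m)
for i in range(1,n):
  if st[i,4]>80:
    P=np.argwhere(l==i)[:,::-1]; W=np.array([w_at(p,.082) for p in P])
    c=W.mean(0);u=np.linalg.svd((W-c)[:,:2],full_matrices=False)[2][0];pr=(W-c)[:,:2]@u
    print(st[i].tolist(),'c',c.round(4),'dir deg from y',np.degrees(np.arctan(u[0]/u[1])).round(1),'len',np.ptp(pr).round(4))
rs=[q for t in('open_strap','open_foot_point','open_swing') for q in bot.cut_out('wrist',t)]
for r in rs:
    m=r['region'];ys=np.where(m.any(1))[0]
    if not 500<m.sum()<3e4: continue
    print(r['score'],r['uv'],m.sum())
    E=[]
    for y in ys:
        xs=np.where(m[y])[0];a,b=w_at((xs[0]-.5,y),.053),w_at((xs[-1]+.5,y),.053)
        if .065<a[1]<.105:E.append([a[1],a[0],b[0]])
    E=np.array(E)
    if len(E)>8:
        for k in(1,2):f=np.polyfit(E[:,0],E[:,k],1);print('  deg',np.degrees(np.arctan(f[0])).round(1),'x.09',np.polyval(f,.09).round(4))
E
```

```text
t 15.925 tcp [0.4361 0.1006 0.4029] yaw z -0.9 grip 0.0022241864743405173 F [-0.3  0.9  0.2] shift cm [-9.88  0.05 -3.77]
[338, 61, 27, 55, 1001] c [0.5609 0.1924 0.082 ] dir deg from y 12.1 len 0.0575Traceback (most recent call last):
  File "<stdin>", line 8, in <module>
  File "h.py", line 26, in w_at
    o,d=wray(uv);return o+d*(z-o[2])/d[2]
        ~~~~^^^^
  File "h.py", line 21, in wray
    s=bot.state();c=bot.camera_info('wrist');M=R.from_quat(s['tool_rot']).as_matrix();T=np.array(c['tool_from_camera'])
                    ~~~~~~~~~~~~~~~^^^^^^^^^
ValueError: time passes only in moves, steps and waits
```

```bash
python3 - <<'E'
import h
from h import *
S=bot.state();CI=bot.camera_info('wrist')
M=R.from_quat(S['tool_rot']).as_matrix();T=np.array(CI['tool_from_camera']);O=S['eef_pos']+M@T[:3,3]
def W(uv,z):
    v=np.array([(uv[0]-CI['cx'])/CI['fx'],(uv[1]-CI['cy'])/CI['fy']]);a=np.linalg.norm(v);d=M@T[:3,:3]@np.r_[np.sin(a)*v/a,np.cos(a)];return O+d*(z-O[2])/d[2]
im=bot.grab_frame('wrist'); cv2.imwrite('pics/w15.png',im)
for t in('open_strap','open_foot_point','open_lever_tip'):
  for r in bot.cut_out('wrist',t)[:3]:
    m=r['region'];ys=np.where(m.any(1))[0]
    print(t,r['score'],r['uv'],m.sum(),ys.min(),ys.max())
    if not 300<m.sum()<3e4: continue
    z,lo,hi=(.082,.165,.215) if t=='open_lever_tip' else (.053,.06,.108)
    E=[]
    for y in ys:
        xs=np.where(m[y])[0];a,b=W((xs[0]-.5,y),z),W((xs[-1]+.5,y),z)
        if lo<a[1]<hi:E.append([a[1],a[0],b[0]])
    E=np.array(E)
    if len(E)>8:
        for k in(1,2):f=np.polyfit(E[:,0],E[:,k],1);print('  deg',np.degrees(np.arctan(f[0])).round(1),'x.09',np.polyval(f,.09).round(4),'res',np.std(E[:,k]-np.polyval(f,E[:,0])).round(4),len(E))
print('proj: plate etc', S['time_s'])
E
```

```text
open_strap 0.71 [323.4, 181.6] 1662 126 217
  deg 11.7 x.09 0.5317 res 0.0004 40
  deg 7.9 x.09 0.5604 res 0.0005 40
open_foot_point 0.73 [323.4, 183.9] 1704 126 218
  deg 10.1 x.09 0.5309 res 0.0006 40
  deg 8.5 x.09 0.5607 res 0.0005 40
open_lever_tip 0.89 [348.7, 108.0] 1787 62 156
  deg 10.9 x.09 0.5322 res 0.0007 48
  deg 12.1 x.09 0.5523 res 0.0006 48
proj: plate etc 15.975
```

The strap turned back to about +9° while I pressed the lever, because the finger drifted sideways. That puts the foot about 12 mm off. I'll push the strap's nose back to square with the lever still down.

```bash
python3 - <<'E'
from h import *
tips();to([.489,.066,.2165])
E
```

```text
tips [0.4471 0.1048 0.2294] [ 0.082  0.007 -0.997]
t 16.175 tcp [0.4329 0.1035 0.4022] yaw z -0.5 grip -0.0005655979579190045 F [-0.9 -0.2  0.3] shift cm [ 3.86 18.94  4.11]
```

Call:
step_arm:
  steps:
    - [3.8,0,3.6,0]
    - [0,5,0,0]
    - [0,5,0,0]
    - [0,5,0,0]
    - [0,3.0,0,0]
    - [0,0,0,0]

```text
time_s: 16.92
eef_pos: [0.482, 0.0732, 0.224]
tool_rot: [-0.476, 0.479, -0.518, 0.525]
ft_force: [-0.2, -0.5, 0.4]
gripper_width: -0.006
```

```bash
cat > m.py <<'E'
from h import *
tips();to([.489,.066,.2165])
S=bot.state();CI=bot.camera_info('wrist')
M=R.from_quat(S['tool_rot']).as_matrix();T=np.array(CI['tool_from_camera']);O=S['eef_pos']+M@T[:3,3]
def W(uv,z):
    v=np.array([(uv[0]-CI['cx'])/CI['fx'],(uv[1]-CI['cy'])/CI['fy']]);a=np.linalg.norm(v);d=M@T[:3,:3]@np.r_[np.sin(a)*v/a,np.cos(a)];return O+d*(z-O[2])/d[2]
im=bot.grab_frame('wrist'); cv2.imwrite('pics/w_%d.png'%(S['time_s']*100),im)
for t in('open_strap','open_foot_point'):
  for r in bot.cut_out('wrist',t)[:2]:
    m=r['region'];ys=np.where(m.any(1))[0]
    if not 300<m.sum()<4e4: continue
    E=[]
    for y in ys:
        xs=np.where(m[y])[0];a,b=W((xs[0]-.5,y),.053),W((xs[-1]+.5,y),.053)
        if .075<a[1]<.108:E.append([a[1],a[0],b[0]])
    E=np.array(E)
    if len(E)>8:
        for k in(1,2):f=np.polyfit(E[:,0],E[:,k],1);print(t,round(r['score'],2),'deg',np.degrees(np.arctan(f[0])).round(1),'x.09',np.polyval(f,.09).round(4),'res',np.std(E[:,k]-np.polyval(f,E[:,0])).round(4),len(E))
E
python3 m.py
```

```text
tips [0.4974 0.0751 0.0512] [ 0.088  0.011 -0.996]
t 16.925 tcp [0.482  0.0732 0.224 ] yaw z 0.2 grip -0.006494661547915276 F [-0.2 -0.5  0.4] shift cm [0.73 0.8  0.62]
open_strap 0.71 deg 9.5 x.09 0.5305 res 0.0002 60
open_strap 0.71 deg 10.4 x.09 0.5606 res 0.0003 60
open_foot_point 0.76 deg 9.9 x.09 0.5305 res 0.0002 60
open_foot_point 0.76 deg 10.5 x.09 0.5602 res 0.0002 60
```

Call:
step_arm:
  steps:
    - [0.9,0.8,0,0]
    - [0,0.1,1.0,0]
    - [0,0.1,1.0,0]
    - [0,0.1,0.5,0]
    - [0,0,0,0]

```text
time_s: 17.7
eef_pos: [0.5117, 0.0632, 0.2223]
tool_rot: [-0.474, 0.478, -0.519, 0.526]
ft_force: [-1.4, 0.2, -0.3]
gripper_width: -0.001
```

```bash
python3 m.py
```

```text
tips [0.5278 0.0651 0.0497] [ 0.093  0.011 -0.996]
t 17.7 tcp [0.5117 0.0632 0.2223] yaw z 0.2 grip -0.0008980124825111707 F [-1.4  0.2 -0.3] shift cm [-0.28  0.37 -2.31]
open_foot_point 0.56 deg 3.9 x.09 0.5365 res 0.0002 64
open_foot_point 0.56 deg 4.2 x.09 0.5642 res 0.0002 64
```

Call:
step_arm:
  steps:
    - [0,0.6,-0.2,0]
    - [0,0.1,0.5,0]
    - [0,0.1,0.2,0]
    - [0,0,0,0]

```text
time_s: 18.35
eef_pos: [0.517, 0.0627, 0.219]
tool_rot: [-0.476, 0.478, -0.519, 0.526]
ft_force: [-2.7, 0.7, 5.2]
gripper_width: 0.003
```

```bash
python3 m.py
```

```text
tips [0.5327 0.0642 0.0463] [ 0.091  0.009 -0.996]
t 18.35 tcp [0.517  0.0627 0.219 ] yaw z 0.3 grip 0.0026289472419280834 F [-2.7  0.7  5.2] shift cm [-0.34 -0.   -2.81]
open_strap 0.71 deg -0.3 x.09 0.539 res 0.0002 66
open_strap 0.71 deg 0.6 x.09 0.5675 res 0.0005 66
open_foot_point 0.64 deg -0.0 x.09 0.5392 res 0.0002 66
open_foot_point 0.64 deg 0.4 x.09 0.5671 res 0.0003 66
```

The strap is square at 0.2° ± 0.5°. I'll retreat and do the final checks.

Call:
step_arm:
  steps:
    - [0,0,-1.0,0]
    - [0,-5,-1,0]
    - [0,-5,0,0]
    - [0,-5,-2,0]
    - [0,0,-5,0]
    - [0,0,-4,0]
    - [0,0,0,0]

```text
time_s: 19.38
eef_pos: [0.3712, 0.0607, 0.3599]
tool_rot: [-0.473, 0.475, -0.522, 0.528]
ft_force: [0.3, 0.3, 0.2]
gripper_width: -0.001
```

```bash
python3 m.py; python3 - <<'E'
from h import *
c={}
a0,b0=(cv2.imread(f'pics/{k}13.png') for k in('side','top'))
for k in('side','top'):
  im=bot.grab_frame(k); cv2.imwrite(f'pics/{k}20.png',im)
  hsv=cv2.cvtColor(im,cv2.COLOR_BGR2HSV);m=(((hsv[...,0]<8)|(hsv[...,0]>172))&(hsv[...,1]>150)&(hsv[...,2]>90)).astype(np.uint8)
  n,l,st,ce=cv2.connectedComponentsWithStats(m)
  for i in range(1,n):
    for nm,p in(('open',[.5555,.191,.08]),('tight',[.5555,-.193,.08])):
      if st[i,4]>40 and np.hypot(*(ce[i]-proj(k,p)))<12: c[k,nm]=ce[i];print(k,nm,st[i].tolist(),ce[i].round(1))
for nm in('open','tight'):
  if ('side',nm) in c and ('top',nm) in c: print(nm,tri(c['side',nm],c['top',nm]))
for t in('pump','bearing','socket','spanner'):print(t,[(np.round(r['uv']).tolist(),round(r['score'],2),int(r['region'].sum())) for r in bot.cut_out('top',t)[:3]])
E
```

```text
tips [0.389  0.0622 0.1875] [ 0.102  0.009 -0.995]
t 19.375 tcp [0.3712 0.0607 0.3599] yaw z 0.3 grip -0.0012172910741789712 F [0.3 0.3 0.2] shift cm [-0.35 15.48 10.25]
open_strap 0.92 deg 1.1 x.09 0.5348 res 0.0007 31
open_strap 0.92 deg 4.2 x.09 0.5673 res 0.0005 31
open_foot_point 0.86 deg -0.6 x.09 0.535 res 0.0004 31
open_foot_point 0.86 deg -3.0 x.09 0.5664 res 0.0006 31
side tight [244, 152, 9, 13, 70] [248.9 158.7]
side open [181, 231, 17, 16, 124] [189.4 238.6]
top tight [296, 144, 20, 9, 153] [305.7 148.1]
top open [161, 146, 20, 9, 154] [170.3 150.1]
open (array([0.55339652, 0.19378159, 0.08077054]), np.float64(0.001899068610345919))
tight (array([ 0.55451455, -0.19535157,  0.07858477]), np.float64(0.0035536600854744922))
pump [([144.0, 282.0], 0.77, 1206), ([340.0, 103.0], 0.71, 1109), ([280.0, 149.0], 0.6, 503)]
bearing [([397.0, 114.0], 0.71, 842), ([248.0, 174.0], 0.5, 140)]
socket [([268.0, 173.0], 0.48, 49), ([380.0, 201.0], 0.42, 383), ([210.0, 153.0], 0.36, 291)]
spanner [([344.0, 230.0], 0.93, 352)]
```

```bash
python3 - <<'E'
from h import *
a=cv2.imread('pics/top0.png');b=cv2.resize(cv2.imread('pics/top20.png'),(800,600),interpolation=cv2.INTER_CUBIC)
for n,(x,y,w,h) in{'hub':(352,215,42,38),'neck':(360,188,28,28),'bearing':(372,258,28,28),'socket':(412,260,20,22),'plate corner':(270,178,30,25)}.items():
    r=cv2.matchTemplate(b[y-8:y+h+8,x-8:x+w+8],a[y:y+h,x:x+w],cv2.TM_CCOEFF_NORMED);_,v,_,p=cv2.minMaxLoc(r);print(n,'shift mm',(np.array(p)-8)*1.8,round(v,2))
bot.job_done()
E
```

```text
hub shift mm [ 0.  -1.8] 0.66
neck shift mm [0. 0.] 1.0
bearing shift mm [-1.8 -1.8] 0.59
socket shift mm [0. 0.] 0.99
plate corner shift mm [0. 0.] 1.0
the job is handed in; nothing more can be done
```

I swung the open clamp's strap over the free pad, pushed its red lever fully down, and handed the job in at about 20 s. All contact was pushing with the fingers closed.

**Corrections on the way:**
- **Swing:** the first push overshot to about -5°. I pushed the strap back to about -1° from the other side, which put the foot about 2 mm from the pad's centre with the lever still up.
- **Lever:** I pressed it down to its stop, with 27 N measured at the wrist. My finger drifted sideways while pressing and turned the strap to about +10°, so the foot stood about 13 mm off. I then pushed the strap back to square with the lever still down.

**Last checks:**
- **Strap angle:** the close wrist view gave 0.2° ± 0.5°, so the foot should be within about 3 mm of the pad's centre. The views after I backed away were less consistent: the wrist camera gave -3° to +4°, and the top camera about -2.5°. All of these still put the foot within 10 mm.
- **Levers:** the open clamp's lever sits at the same height and looks the same length as the tight one (81 mm against 79 mm), so it is down. The tight clamp's lever has not moved visibly.
- **Housing and loose parts:** the housing's neck and the socket show no shift. The hub and bearing matches were weak because of shadows, and show at most about 2 mm. I did not check the other loose things closely.
- **Robot:** it was clear of everything at hand-in, with about 0 N at the wrist.
- **Not measured:** I could not measure the clamping force directly. I infer it from the lever being down with the foot over the pad. The strap turned with only a few newtons at the end, less than I would expect from a firmly pressed foot.

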